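# Take the pot off the heat and close it up

### The job

Take the large pot off the heat: first slide the small pan sideways off the square mark in the middle of the heating plate onto the centre of the empty small ring, then slide the large pot from the double ring onto the centre of the square; slide both along the plate without lifting or tipping them. Then set the large lid gently on the large pot so that it sits fully down and level, and last push the plate's lever all the way over to its far side, away from you, to switch the plate off. Leave the other things on the table where they are, including the small lid.

Things in the scene. Friction and masses are not known exactly. Their poses are not given: they have to be found in the camera images.
- pot: Large red enamel pot, open, on the plate's double ring. Straight round wall, outer diameter 140, inner 130, 65 high, floor 4 thick, about 0.6 kg; two wire ears at its own +x and -x, 50 up, reaching 92 out. Origin: centre of the underside, z up. Smooth: friction on the plate about 0.35. Slides when its wall is pushed sideways from outside or inside.
- pan: Small red enamel pan, open, on the square mark. Straight round wall, outer diameter 100, inner 90, 45 high, floor 4 thick, about 0.4 kg; black rod handle 12 thick along its own -x (towards the robot) to 140 from the axis, 36 to 44 up. Origin: centre of the underside, z up. Slides like the pot.
- big_lid: Large red lid, 148 wide, flat on the table left or right of the plate; 0.25 kg. Origin: centre of its underside, z up. A 124 wide plug, 8 deep, drops into the pot's mouth with 3 play all round; the flange rests on the rim, origin then 57 above the pot's. Black knob: upright cylinder 32 wide from 30 to 54 above the origin; the lid under it is at most 20 high.
- plate: Dark steel heating plate, fixed, 540 long along its y (the row of three places), 310 deep along its x (100 towards the robot and 210 away from its origin), flat top 30 above the table. Origin on the table under the square's centre; x points away from the robot, with a little yaw.
- square_mark (a point): Centre of the square mark (150 wide, a flat pale outline) on the plate's top, the middle place.
- double_ring: Flat mark of two concentric pale rings, diameters 164 and 140, on the plate's top at one end of the row, 175 from the square's centre; which end varies. Origin: its centre, on the plate's top.
- small_ring: Flat mark of one pale ring, diameter 112, on the plate's top at the other end of the row, 175 from the square's centre; empty at the start. Origin: its centre, on the plate's top.
- lever (a joint): The plate's switch lever, rad: 0 leans fully towards the robot (on), 1.0 fully away (off, a stop). Starts at 0 to 0.15, stays where it is left; about 1 N on the tip along the plate's +x moves it.
- lever_tip (a point): Centre of the black ball, 26 wide, at the tip of the lever, about 122 above the table. The lever turns about an axis along the plate's y, 80 from this point and 52 above the table, on a block 70 deep and 50 wide behind the three places. From 0 to 1.0 rad the tip moves 77 along the plate's +x, its height between 122 and 132.
- small_lid: Small red lid lying on the table on the other side of the plate, diameter 106, same knob. Not to be moved.
- egg_cup: Green egg cup, 52 wide, 65 high, standing on the table. Not to be moved. Origin: centre of its underside.
- pole_tip_a: Grey ski pole tip standing on its 60 wide basket, 80 high, on the table beyond the lids (a second one stands near the robot, left, near where the arm starts). Not to be moved.
Mind the look-alikes: they are no part of the job. What is shaped like the big_lid but grey is not meant.

How it is judged:
On the way, in this order (a step that is already met when the one before it is completed fails the run):
1. the small pan stands on the small ring (horizontal distance between pan and small_ring below 0.02 m and height (world z) of pan between 0.026 and 0.036 m and angle between pan's own z axis and vertical below 0.06 rad and linear speed of pan below 0.02 m/s), for 0.2 s.
2. the large pot stands on the square (horizontal distance between pot and square_mark below 0.02 m and height (world z) of pot between 0.026 and 0.036 m and angle between pot's own z axis and vertical below 0.06 rad and linear speed of pot below 0.02 m/s), for 0.2 s.
3. the large lid sits fully down on the large pot (horizontal distance between big_lid and pot below 0.009 m and z of big_lid in the frame of pot between 0.052 and 0.06 m and angle between the z axis of big_lid and the z axis of pot, either way round below 0.06 rad), for 0.2 s.
4. the lever is pushed over to its far side (value of joint lever above 0.88 rad), for 0.2 s.
At the end, for the whole second after the job is handed in: Small pan on the plate within 20 mm of the small ring's centre, large pot on the plate within 20 mm of the square's centre, both upright; large lid seated on the pot (within 9 mm of its axis, fully down, level within 0.06 rad); lever at 0.88 rad or more; pan, pot and lid at rest (all of step 1 and all of step 2 and all of step 3 and value of joint lever above 0.88 rad and linear speed of big_lid below 0.02 m/s); the robot touches nothing.
It fails at once if the large pot is lifted off the plate or tipped (height (world z) of pot above 0.042 m or angle between pot's own z axis and vertical above 0.25 rad).
It fails at once if the small pan is lifted off the plate or tipped (height (world z) of pan above 0.042 m or angle between pan's own z axis and vertical above 0.25 rad).
It fails at once if the lid is dropped or pressed hard on the pot (over 40 N) (contact force between big_lid and pot above 40 N).
It fails at once if a thing that is not part of the job is moved more than 30 mm (distance of any of small_lid, egg_cup, pole_tip_a from where it was at the start of the episode above 0.03 m).
It also fails if it takes over 72 s, if anything falls off the work surface, if the arm or the gripper's body presses on something with over 40 N, if the wrist force passes 120 N, or if a joint passes its speed limit or range.

### The arm

A 6-joint arm with a two-finger parallel gripper is mounted at the origin on the work surface. World frame = base frame: x ahead of the robot, y to its left, z up, the work surface at z = 0. Lengths are in m, angles in rad, forces in N, time in s.
With the tool pointing down it reaches from about 0.325 to 0.875 m from the base axis. Payload 4.4 kg.
Tool frame: the origin (TCP) lies on the centre line of the jaws, within the pads' length; the fingertips stand 17 mm ahead of it and the grasp point (between the pads) lies 2 mm behind it; z points along the fingers, y is the line along which they close (so a half turn about z gives the same grasp; the last joint's range is limited). The gripper opens to 85 mm and grips with 20 to 120 N. Pads are 22 mm wide; open, the fingers measure 114 mm over their backs; the gripper's body (76 mm by 85 mm) begins 54 mm behind the grasp point. The pads swing forward as they close: fully open they stand 13 mm farther back than shut.
Start: joints at [1.163, 0.207, 1.542, -0, 1.393, -0.15], TCP at [0.146, 0.556, 0.248] pointing down, gripper open.
Joint ranges: [-2.73, 2.73], [-0.86, 2.22], [0.23, 2.46], [-1.11, 4.25], [0.08, 2.63], [-2.82, 2.82]. Speed limits (rad/s): [2.79, 2.79, 3.14, 3.14, 3.14, 3.14].

### API

Orientations are given as a unit quaternion [w, x, y, z].
In Python, from bench import bot gives the robot as it stands.
- The arm moves only by the tool carry_out, never from a script. Its argument "commands" is a list that holds one entry, the list of rows, each a list of 5 numbers: the shift along the tool's x, y, z in units of 0.05 m (1.0 is 0.05 m), then the turn about the tool's z in units of 30 degrees (1.0 is 30 degrees), then the opening, from -1 (shut) to 1 (fully open). A call has 1 to 12 rows; each row shifts and turns the commanded pose from where the row before left it, along the tool's axes as they then stand; what a row does not reach is not made up. A row lasts 1/10 s, in which the tool goes at most 50 mm and 8.59 degrees, less where a joint would pass 70% of its speed; a pose out of reach is approached as far as the arm can. A call with a number of a shift or a turn outside -1 to 1 is refused whole. A call with a gripper value outside its range is refused whole. The fingers move at their own pace and stop on an object; "squeeze" is the grip in N (left out, the last holds). Time passes only in rows, so rows that do not move let the fingers close. It gives the time, the measured TCP pose, the force, the opening and the grip force at its end, in the units of the state.
- bot.read_state(): the state, without advancing time (a new reading comes with each control period).
- bot.read_camera(name): name is "side" or "top" or "wrist"; returns a dict with "pixels" (384x512x3 uint8, red, green, blue), "fx", "fy", "cx", "cy" (pixels), "k1" (the pictures are not rectified: a ray, as slopes to the right and down, at radius r is drawn at 1 + k1 r^2 times it, then the intrinsics apply), "eye" and "rotation" of the camera in the world; the wrist camera has in their place "tool_from_camera" (4x4, takes a point from camera to tool coordinates, whose origin is the TCP and whose axes are the flange's). Camera axes: x right, y down, z forward; pixel columns grow to the right and rows downward; lengths in m; the calibration is good to about 2 mm. A picture is of the moment at which its call begins: read the wrist's pose just before it. There is no depth.
- bot.job_done(): hands the job in; it is judged then, once.
The state is a dict: "clock": time; "joint_pos": joint angles; "qd": joint speeds; "effort": joint torques, N m; "tcp_pos": TCP position; "orientation": TCP orientation; "force": force on the tool from outside, world axes, zero at the start; "moment": the same for the moment, N m; "finger_gap": finger opening in m; "grip_force": force on a finger pad.
Only numpy, scipy, OpenCV 4.12 (cv2) and the standard library are available. Lean on these libraries where they do the work, as an engineer would, in place of code of your own. Each camera call takes 0.05 s, during which the arm holds its last target. There are 200 camera calls.

## Working session

There is one attempt and no reset: what is moved stays moved. The work goes in short steps, Python scripts to look and compute and a tool call to move; the robot and the scene stay as the last step left them, time stands still between calls to the robot, and variables do not carry over. Pictures are saved under pics/ and viewed, at most 10 in all, crops included, and the job is handed in when it is done.

Besides the shell and the picture viewer there is one more tool, called after "Emit:" by a JSON object that holds its "name" and its "arguments". carry_out: Moves the arm, as the interface text tells. Its arguments: {"type":"object","properties":{"commands":{"type":"array"},"squeeze":{"type":"number"}},"required":["commands"]}

```bash
ls; mkdir -p pics
cat > h.py <<'E'
import numpy as np, cv2, pickle
from bench import bot
def grab(n,f=None):
    s=bot.read_state(); c=bot.read_camera(n); 
    c=dict(c); c['state']=s
    if f:
        cv2.imwrite('pics/'+f+'.png',np.ascontiguousarray(np.array(c['pixels'])[:,:,::-1])); pickle.dump(c,open('pics/'+f+'.pkl','wb'))
    return c
def load(f): return pickle.load(open('pics/'+f+'.pkl','rb'))
def q2R(q):
    from scipy.spatial.transform import Rotation as R
    return R.from_quat([q[1],q[2],q[3],q[0]]).as_matrix()
def pose(c):
    if 'eye' in c: 
        r=np.array(c['rotation']); 
        return np.array(c['eye']), (r if r.shape==(3,3) else q2R(r))
    T=np.array(c['tool_from_camera']); R=q2R(c['state']['orientation']); p=np.array(c['state']['tcp_pos'])
    return p+R@T[:3,3], R@T[:3,:3]
def ray(c,u,v):
    x,y=(u-c['cx'])/c['fx'],(v-c['cy'])/c['fy']; a,b=x,y
    for _ in range(30):
        k=1+c['k1']*(a*a+b*b); a,b=x/k,y/k
    e,R=pose(c); d=R@np.array([a,b,1.]); return e,d/np.linalg.norm(d)
def onz(c,u,v,z):
    e,d=ray(c,u,v); return e+d*(z-e[2])/d[2]
def proj(c,P):
    e,R=pose(c); p=R.T@(np.array(P)-e); a,b=p[0]/p[2],p[1]/p[2]; k=1+c['k1']*(a*a+b*b)
    return np.array([c['fx']*a*k+c['cx'],c['fy']*b*k+c['cy']])
def tri(obs):
    A=np.zeros((3,3));B=np.zeros(3)
    for c,u,v in obs:
        e,d=ray(c,u,v); M=np.eye(3)-np.outer(d,d); A+=M;B+=M@e
    X=np.linalg.solve(A,B); return X,[round(float(np.linalg.norm((np.eye(3)-np.outer(d,d))@(X-e))),4) for e,d in [ray(*o) for o in obs]]
E
python3 - <<'E'
from h import *
np.set_printoptions(precision=4,suppress=True)
ims=[]
for n in ['top','side']:
    c=grab(n,n+'0'); print(n,c['eye'],c['rotation'],c['fx'],c['k1'])
s=bot.read_state(); print(s['tcp_pos'],s['orientation'],s['clock'])
E
```

```text
pics
top [0.3917 0.0695 1.2935] [-0.0358  0.7127 -0.6996  0.0363] 404.96201966615223 0.025813863706762724
side [0.4393 1.3356 0.9746] [ 0.0206 -0.0131  0.8858 -0.4634] 444.2408627539059 -0.031184159462222263
[0.1458 0.5555 0.2472] [-0.0003  0.1281  0.9918 -0.001 ] 0.1
```

View pics/top0.png

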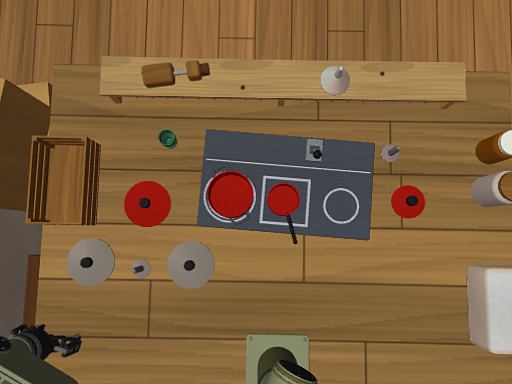

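View pics/side0.png

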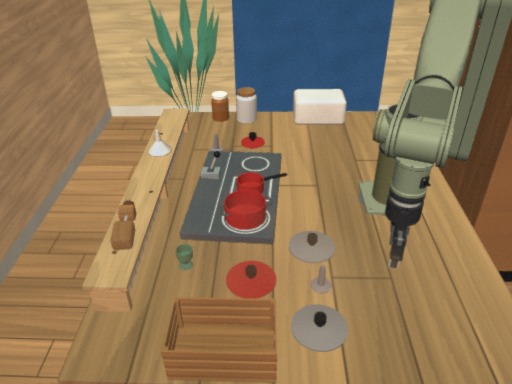

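Top view: pot (230,195) on the double ring, on the left (+y). Pan (284,200) on the square. Empty small ring (341,206). Lever ball (317,153). Egg cup (168,138). Pole tips (142,268) and (391,153).

Candidates for big_lid:
- Red disc at (147,204) in the top view, 46 px wide. In the side view it is at (251,279).
- Small red lid at (408,201), 34 px wide.
- Grey lids at (91,262) and (191,265).

I choose the red one at (147,204). Next I'll measure with segmentation and one close crop.

Run:
```python
from h import *
np.set_printoptions(precision=4,suppress=True)
for n in ['top0','side0']:
    c=load(n); im=np.array(c['pixels']); hsv=cv2.cvtColor(im,cv2.COLOR_RGB2HSV)
    m=(((hsv[...,0]<6)|(hsv[...,0]>174))&(hsv[...,1]>190)&(hsv[...,2]>70)).astype(np.uint8)
    k,l,st,ce=cv2.connectedComponentsWithStats(m)
    for i in range(1,k):
        if st[i,4]>80: print(n,'red',st[i],ce[i], 'onz.0.0:',onz(c,*ce[i],0.01)[:2])
    m=((im.max(2)<35)).astype(np.uint8)
    k,l,st,ce=cv2.connectedComponentsWithStats(m)
    for i in range(1,k):
        if 12<st[i,4]<400: print(n,'dark',st[i],ce[i])
a=cv2.imread('pics/top0.png')[120:250,110:430]; a=cv2.resize(a,None,fx=2.5,fy=2.5,interpolation=cv2.INTER_CUBIC)
b=cv2.imread('pics/side0.png')[130:300,170:300]; b=cv2.resize(b,None,fx=1.6,fy=1.6,interpolation=cv2.INTER_CUBIC)
o=np.zeros((600,800,3),np.uint8); o[:a.shape[0],:a.shape[1]]=a; o[326:326+272,:b.shape[1]]=b
cv2.imwrite('pics/crop0.png',o)
```

```text
top0 red [ 207  171   46   47 1652] [230.3335 193.891 ] onz.0.0: [0.5271 0.1555]
top0 red [ 124  181   47   46 1578] [147.0875 203.5894] onz.0.0: [0.4912 0.4186]
top0 red [267 183  33  33 834] [283.1595 198.8789] onz.0.0: [ 0.5142 -0.013 ]
top0 red [391 185  34  33 759] [407.2319 201.5389] onz.0.0: [ 0.5132 -0.4063]
top0 dark [313 150   9   9  49] [317.     154.0204]
top0 dark [407 196  11  10  88] [411.7045 200.5682]
top0 dark [140 199  10   9  44] [145.6591 203.0682]
top0 dark [287 215  10  29  78] [291.4872 229.2308]
top0 dark [ 81 258  12   9  75] [ 86.4133 262.2667]
top0 dark [185 261  10   9  64] [189.0469 265.1719]
top0 dark [  0 337  11  14 110] [  4.3    344.1273]
top0 dark [280 348  36  34 344] [296.4477 368.4855]
side0 red [242 137  22  10 114] [252.3596 141.9298] onz.0.0: [ 0.5139 -0.4004]
side0 red [234 173  31  32 577] [249.8718 187.1075] onz.0.0: [ 0.5118 -0.0485]
side0 red [227 214  21  14  89] [236.2022 221.6404] onz.0.0: [0.5508 0.1586]
side0 dark [250 133   5   7  25] [252.   135.64]
side0 dark [423 181   5   5  19] [425. 183.]
side0 dark [387 200   4  12  24] [388.2917 206.2917]
side0 dark [500 272  12   9  84] [506.5952 275.5238]
```

View pics/crop0.png

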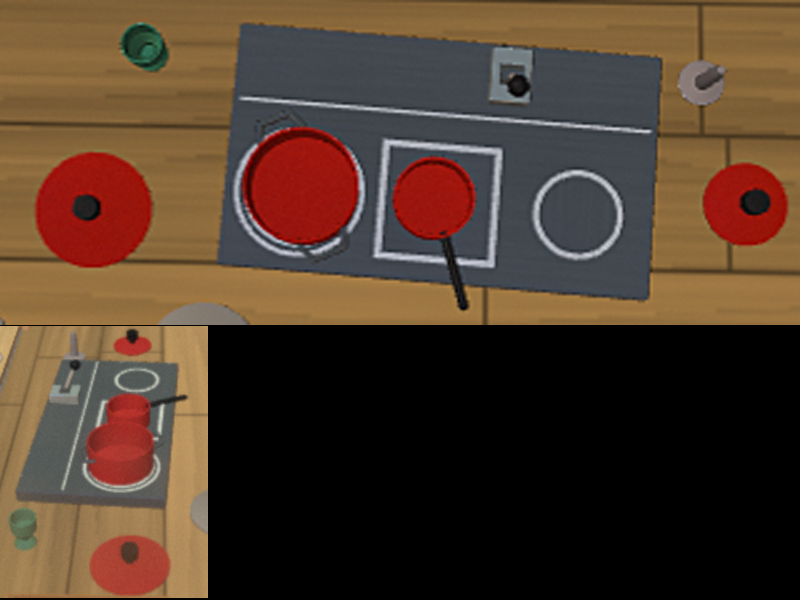

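The crop confirms the choice: the left red disc (crop (93,210)) is clearly wider than the right one (745,204), and it is red with a black knob. The plate corners, square, ring (578,215) and lever ball (517,85) are all sharp.

Run:
```python
from h import *
np.set_printoptions(precision=4,suppress=True)
t,s=load('top0'),load('side0')
T=lambda x,y:(t,(x+.5)/2.5-.5+110,(y+.5)/2.5-.5+120)
S=lambda x,y:(s,(x+.5)/1.6-.5+170,(y-326+.5)/1.6-.5+130)
sq=[onz(*T(*p),.03) for p in [(384,139),(502,149),(495,267),(375,258)]]; print('sq',np.mean(sq,0), [np.linalg.norm(sq[i]-sq[i-1]) for i in range(4)])
pl=np.array([onz(*T(*p),.03) for p in [(239,24),(661,58),(649,299),(218,264)]]); print('plate',pl[:,:2],[np.linalg.norm(pl[i]-pl[i-1]) for i in range(4)])
ring=onz(*T(578,215),.03);print('ring',ring, np.linalg.norm(ring-np.mean(sq,0)))
y=(pl[0]-pl[1]+pl[3]-pl[2])[:2];print('yaw',np.arctan2(-y[0],y[1]))
for n,a,b in [('ring',T(578,215),S(137,380)),('lever',T(517,85),S(74,366)),('bigknob',T(86,207),S(129,547)),('pan rim',T(433,198),S(129,404)),('pot rim',T(302,187),S(121,438))]: print(n,*tri([a,b]))
print('pan@.075',onz(*T(433,198),.075),'pot@.095',onz(*T(302,187),.095),'lid',onz(*T(94,210),.012),onz(*T(86,207),.054),'lev',onz(*T(517,85),.122))
print('panhandle',onz(*T(463,306),.07))
R=q2R(bot.read_state()['orientation']);print(R)
c=grab('wrist','w0');print(c['tool_from_camera'],c['fx'])
```

```text
sq [ 0.5062 -0.0184  0.03  ] [np.float64(0.15024178020958517), np.float64(0.1491312449243729), np.float64(0.14861247732711708), np.float64(0.14973545957882328)]
plate [[ 0.7303  0.2391]
 [ 0.6961 -0.2978]
 [ 0.3916 -0.2798]
 [ 0.4248  0.2556]] [np.float64(0.305977831586686), np.float64(0.5379671982035524), np.float64(0.30499659759151043), np.float64(0.5363986006256616)]
ring [ 0.4943 -0.1924  0.03  ] 0.17432274886914542
yaw -0.06278971802526104
ring [ 0.4945 -0.1933  0.0254] [0.0002, 0.0002]
lever [ 0.6391 -0.1023  0.1204] [0.0001, 0.0001]
bigknob [0.4915 0.4171 0.0496] [0.0002, 0.0002]
pan rim [ 0.5073 -0.0079  0.0763] [0.0005, 0.0005]
pot rim [0.5167 0.1492 0.0961] [0.0006, 0.0006]
pan@.075 [ 0.508 -0.008  0.075] pot@.095 [0.5163 0.1493 0.095 ] lid [0.4907 0.4174 0.012 ] [0.491  0.4159 0.054 ] lev [ 0.6387 -0.1021  0.122 ]
panhandle [ 0.3789 -0.0459  0.07  ]
[[-0.9672  0.254  -0.0008]
 [ 0.254   0.9672 -0.002 ]
 [ 0.0003 -0.0021 -1.    ]]
[[ 0.0007 -0.9473 -0.3203  0.0836]
 [ 1.      0.0005  0.0007 -0.0008]
 [-0.0005 -0.3203  0.9473 -0.1244]
 [ 0.      0.      0.      1.    ]] 335.66173040030765
```

Emit:
{"name": "carry_out", "arguments": {"commands": [[[0, 0, 0, -0.19, -1], [0, 0, 0, -0.18, -1], [0, 0, 0, 0, -1]]], "squeeze": 40}}

```text
clock: 0.45
tcp_pos: [0.1459, 0.5559, 0.2478]
orientation: [-0.0, 0.032, 1.0, -0.0]
force: [1.2, 0.2, -0.5]
finger_gap: 0.0439
grip_force: 0.0
```

```bash
cat >> h.py <<'E'
SQ=np.array([.5062,-.0184]); YAW=-.0628
XH=np.array([np.cos(YAW),np.sin(YAW)]);YH=np.array([-XH[1],XH[0]])
def W(px,py): return SQ+px*XH+py*YH
def P(w): d=np.array(w)[:2]-SQ; return np.array([d@XH,d@YH])
def go(x,y,z):
    "tool-axis shift in row units to world point"
    s=bot.read_state(); R=q2R(s['orientation']); return (R.T@(np.array([x,y,z])-np.array(s['tcp_pos'])))/.05
def st():
    s=bot.read_state(); R=q2R(s['orientation']); print('t',s['clock'],'tcp',np.round(s['tcp_pos'],4),'plate',P(s['tcp_pos']).round(4),'tool y ang',np.degrees(np.arctan2(R[1,1],R[0,1])).round(2),'gap',round(s['finger_gap'],4),'F',np.round(s['force'],1))
E
python3 - <<'E'
from h import *
st(); print(P([.508,-.008]),P([.5165,.1493]),P([.639,-.102]))
w=W(-.003,.005); print(w,go(*w,.15), np.hypot(*w))
E
```

```text
t 0.45 tcp [0.1459 0.5559 0.2478] plate [-0.3956  0.5505] tool y ang 86.38 gap 0.0439 F [ 1.2  0.2 -0.5]
[0.00114376 0.01049246] [-0.00024494  0.16801583] [ 0.13778484 -0.07510084]
[ 0.50351971 -0.01322158] [ -7.85719224 -10.90562162   1.9637893 ] 0.5036932657732226
```

Emit:
{"name": "carry_out", "arguments": {"commands": [[[-0.56, -0.78, 0, 0, -1], [-0.56, -0.78, 0, 0, -1], [-0.56, -0.78, 0, 0, -1], [-0.56, -0.78, 0, 0, -1], [-0.56, -0.78, 0, 0, -1], [-0.56, -0.78, 0, 0, -1], [-0.56, -0.78, 0, 0, -1], [-0.56, -0.78, 0, 0, -1], [-0.56, -0.78, 0, 0, -1], [-0.56, -0.78, 0, 0, -1], [-0.56, -0.78, 0, 0, -1], [-0.56, -0.78, 0, 0, -1]]]}}

```text
clock: 1.65
tcp_pos: [0.4525, 0.066, 0.2484]
orientation: [0.0, 0.033, 0.999, 0.0]
force: [0.5, -0.3, -0.2]
finger_gap: 0.0001
grip_force: 0.0
```

Emit:
{"name": "carry_out", "arguments": {"commands": [[[-0.56, -0.78, 0.5, 0, -1], [-0.56, -0.78, 0.5, 0, -1], [0, 0, 0.5, 0, -1], [0, 0, 0, 0, -1], [0, 0, 0, 0, -1]]]}}

```text
clock: 2.15
tcp_pos: [0.4983, -0.007, 0.1767]
orientation: [-0.001, 0.032, 0.999, 0.0]
force: [0.5, 0.9, -0.0]
finger_gap: -0.0001
grip_force: 0.0
```

Run:
```python
from h import *
st(); print(go(*W(-.003,.005),.060)); grab('wrist','w1')
```

```text
t 2.15 tcp [ 0.4983 -0.007   0.1767] plate [-0.0086  0.0109] tool y ang 86.33 gap -0.0001 F [ 0.5  0.9 -0. ]
[-0.11718903 -0.11929942  2.33452935]
```

View pics/w1.png

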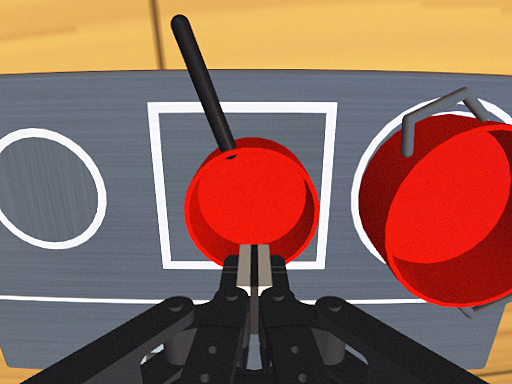

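The wrist view shows the shut fingers at (253,260) over the pan (rim about (185–320, 140–270)). The small ring is on the left at (50,190) and the pot is on the right. I'll lower the fingers into the pan.

Emit:
{"name": "carry_out", "arguments": {"commands": [[[-0.06, -0.06, 0.5, 0, -1], [-0.06, -0.06, 0.5, 0, -1], [0, 0, 0.5, 0, -1], [0, 0, 0.4, 0, -1], [0, 0, 0.25, 0, -1], [0, 0, 0.18, 0, -1], [0, 0, 0, 0, -1], [0, 0, 0, 0, -1]]]}}

```text
clock: 3.0
tcp_pos: [0.5055, -0.0136, 0.0616]
orientation: [0.001, 0.031, 1.0, -0.0]
force: [0.4, -0.3, -0.4]
finger_gap: -0.0002
grip_force: 0.0
```

Run:
```python
from h import *
st(); print(go(*W(-.003,-.175-.029),.060))
```

```text
t 3.0 tcp [ 0.5055 -0.0136  0.0616] plate [-0.001   0.0048] tool y ang 86.41 gap -0.0002 F [ 0.4 -0.3 -0.4]
[ 0.03970837 -4.17564022  0.03307024]
```

Emit:
{"name": "carry_out", "arguments": {"commands": [[[0.04, -0.2, 0, 0, -1], [0, -0.15, 0, 0, -1], [0, -0.15, 0, 0, -1], [0, -0.2, 0, 0, -1], [0, -0.2, 0, 0, -1], [0, -0.2, 0, 0, -1], [0, -0.2, 0, 0, -1], [0, -0.2, 0, 0, -1], [0, -0.2, 0, 0, -1], [0, -0.2, 0, 0, -1], [0, -0.2, 0, 0, -1], [0, -0.2, 0, 0, -1]]]}}

```text
clock: 4.2
tcp_pos: [0.4952, -0.1291, 0.0605]
orientation: [-0.0, 0.032, 1.0, 0.0]
force: [0.7, 2.4, 1.0]
finger_gap: -0.0002
grip_force: 0.9
```

Emit:
{"name": "carry_out", "arguments": {"commands": [[[0, -0.2, 0, 0, -1], [0, -0.2, 0, 0, -1], [0, -0.2, 0, 0, -1], [0, -0.2, 0, 0, -1], [0, -0.2, 0, 0, -1], [0, -0.2, 0, 0, -1], [0, -0.2, 0, 0, -1], [0, -0.15, 0, 0, -1], [0, -0.1, 0, 0, -1], [0, -0.08, 0, 0, -1], [0, 0, 0, 0, -1], [0, 0, 0, 0, -1]]]}}

```text
clock: 5.4
tcp_pos: [0.4899, -0.2148, 0.0606]
orientation: [-0.0, 0.031, 1.0, -0.0]
force: [-0.4, 0.6, 0.2]
finger_gap: -0.0004
grip_force: 0.0
```

Run:
```python
from h import *
st(); 
c=grab('top','top1'); im=np.array(c['pixels']); hsv=cv2.cvtColor(im,cv2.COLOR_RGB2HSV)
m=(((hsv[...,0]<6)|(hsv[...,0]>174))&(hsv[...,1]>190)&(hsv[...,2]>70)).astype(np.uint8)
k,l,s,ce=cv2.connectedComponentsWithStats(m)
for i in range(1,k):
    if s[i,4]>80: print(s[i],ce[i],P(onz(c,*ce[i],.06)))
a=cv2.imread('pics/top1.png')[120:250,200:400]; cv2.imwrite('pics/crop1.png',cv2.resize(a,None,fx=3,fy=3,interpolation=cv2.INTER_CUBIC))
```

```text
t 5.4 tcp [ 0.4899 -0.2148  0.0606] plate [-0.004 -0.197] tool y ang 86.39 gap -0.0004 F [-0.4  0.6  0.2]
[ 207  171   46   47 1653] [230.34119782 193.9122807 ] [0.00478666 0.17120442]
[ 124  181   47   46 1579] [147.07536415 203.58138062] [-0.04540432  0.4214247 ]
[399 185  26  33 374] [414.21657754 200.79411765] [ 0.02940241 -0.38951655]
[323 190  28  33 438] [333.7716895  204.79680365] [-0.00279705 -0.14648925]
```

View pics/crop1.png

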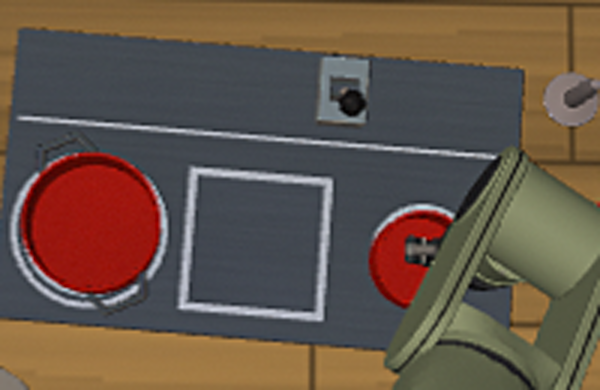

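The crop shows the pan on the ring at crop (415,258), partly hidden by the arm. A little of the ring shows above it. The pot and square are unchanged.

Run:
```python
from h import *
t0,t1=load('top0'),load('top1')
for c,x0,r,lo,hi in((t0,267,198,255,275),(t1,323,205,310,330)):
    im=np.array(c['pixels']).astype(float)
    red=im[...,0]-im[...,1]
    for v in range(r-3,r+5,3):
        row=red[v,lo:hi]; i=np.argmax(row>60); u=lo+i-1+(60-row[i-1])/(row[i]-row[i-1])
        print(v,u,P(onz(c,u,v,.075)))
    # top/bottom extents
    for u in (x0+12,x0+15,x0+17):
        col=red[:,u]; vs=[v for v in range(175,225) if col[v]>60]; print(u,vs[0],vs[-1],P(onz(c,u,vs[0]-.5,.075)),P(onz(c,u,vs[-1]+.5,.075)))
```

```text
195 267.099173553719 [0.00902689 0.05899732]
198 266.73417721518985 [-0.00015239  0.059379  ]
201 266.7721518987342 [-0.00921861  0.05854697]
279 183 215 [0.04998708 0.02600591] [-0.04989114  0.01841881]
282 183 215 [0.05072775 0.01693259] [-0.04915567  0.00942126]
284 183 215 [0.05122145 0.01088393] [-0.04866528  0.00342312]
202 323.3 [ 0.00165707 -0.11174488]
205 322.6547619047619 [-0.00756516 -0.11039302]
208 322.6547619047619 [-0.0166149 -0.1109788]
335 191 221 [ 0.03940496 -0.14473789] [-0.05413377 -0.15049866]
338 190 217 [ 0.04318386 -0.15358646] [-0.04141108 -0.158737  ]
340 190 213 [ 0.04367505 -0.15961018] [-0.028909   -0.16399627]
```

Emit:
{"name": "carry_out", "arguments": {"commands": [[[-0.05, -0.12, 0, 0, -1], [-0.05, -0.12, 0, 0, -1], [0, -0.06, 0, 0, -1], [0, 0, 0, 0, -1], [0, 0, 0, 0, -1], [0, 0, 0, 0, -1]]]}}

```text
clock: 6.05
tcp_pos: [0.494, -0.23, 0.0607]
orientation: [0.0, 0.032, 1.0, -0.0]
force: [-0.9, -0.9, 0.5]
finger_gap: 0.0005
grip_force: 0.0
```

Run:
```python
from h import *
st(); c=grab('top','top2')
im=np.array(c['pixels']).astype(float); red=im[...,0]-im[...,1]
for v in (203,206,209):
    row=red[v,315:335]; i=np.argmax(row>60); u=315+i-1+(60-row[i-1])/(row[i]-row[i-1]); print(P(onz(c,u,v,.075)))
for u in (338,341): 
    vs=[v for v in range(175,225) if red[v,u]>60]; print(P(onz(c,u,vs[0]-.5,.075)))
```

```text
t 6.05 tcp [ 0.494  -0.23    0.0607] plate [ 0.0011 -0.212 ] tool y ang 86.39 gap 0.0005 F [-0.9 -0.9  0.5]
[-0.00029358 -0.125046  ]
[-0.00940046 -0.12503837]
[-0.01831513 -0.12720663]
[ 0.04014191 -0.1537727 ]
[ 0.04392061 -0.16262173]
```

Pan centre is now about (-0.005, -0.175) in the plate frame, on the ring. I'll back off the wall, lift, and go over the pot.

Emit:
{"name": "carry_out", "arguments": {"commands": [[[0, 0.2, 0, 0, -1], [0, 0.2, 0, 0, -1], [0, 0, -0.3, 0, -1], [0, 0, -0.7, 0, -1], [0, 0, -0.8, 0, -1], [0, 0.8, -0.3, 0, -1], [0, 0.9, 0, 0, -1], [0, 0.9, 0, 0, -1], [0, 0.9, 0, 0, -1], [0, 0.9, 0, 0, -1], [0, 0.9, 0, 0, -1], [0, 0.9, 0, 0, -1]]]}}

```text
clock: 7.3
tcp_pos: [0.5148, 0.1016, 0.1671]
orientation: [0.001, 0.031, 1.0, -0.0]
force: [0.4, 0.1, -0.4]
finger_gap: -0.0002
grip_force: 0.0
```

Emit:
{"name": "carry_out", "arguments": {"commands": [[[0, 0.6, 0, 0, -1], [0, 0, 0, 0, -1], [0, 0, 0, 0, -1]]]}}

```text
clock: 7.6
tcp_pos: [0.5166, 0.13, 0.1665]
orientation: [0.001, 0.03, 1.0, -0.0]
force: [0.3, -1.1, 0.2]
finger_gap: -0.0002
grip_force: 0.0
```

Run:
```python
from h import *
st(); print(go(*W(0,.150),.062)); c=grab('top','top3')
im=np.array(c['pixels']); hsv=cv2.cvtColor(im,cv2.COLOR_RGB2HSV)
m=(((hsv[...,0]<6)|(hsv[...,0]>174))&(hsv[...,1]>190)&(hsv[...,2]>70)).astype(np.uint8)
k,l,s,ce=cv2.connectedComponentsWithStats(m)
for i in range(1,k):
    if s[i,4]>80: print(s[i],ce[i],P(onz(c,s[i,0]+s[i,2]/2-.5,s[i,1]+s[i,3]/2-.5,.073)))
```

```text
t 7.6 tcp [0.5166 0.13   0.1665] plate [0.0011 0.1488] tool y ang 86.52 gap -0.0002 F [ 0.3 -1.1  0.2]
[0.02378113 0.02513803 2.08971756]
[ 124  181   47   46 1578] [147.08745247 203.58935361] [-0.04596205  0.41808456]
[391 185  34  33 761] [407.20762155 201.51116951] [ 0.02556351 -0.3645318 ]
[328 189  35  33 892] [345.20964126 205.57174888] [-0.00188222 -0.17787388]
[212 196  37  22 604] [229.75331126 206.2218543 ] [-0.03470109  0.16791026]
```

Emit:
{"name": "carry_out", "arguments": {"commands": [[[0.02, 0, 0.6, 0, -1], [0, 0, 0.6, 0, -1], [0, 0, 0.5, 0, -1], [0, 0, 0.25, 0, -1], [0, 0, 0.14, 0, -1], [0, -0.1, 0, 0, -1], [0, -0.2, 0, 0, -1], [0, -0.2, 0, 0, -1], [0, -0.15, 0, 0, -1], [0, -0.15, 0, 0, -1], [0, -0.2, 0, 0, -1], [0, -0.2, 0, 0, -1]]]}}

```text
clock: 8.85
tcp_pos: [0.5131, 0.0693, 0.0626]
orientation: [0.002, 0.032, 1.0, 0.0]
force: [1.0, 5.4, 6.3]
finger_gap: -0.0003
grip_force: 0.0
```

Emit:
{"name": "carry_out", "arguments": {"commands": [[[0, -0.2, 0, 0, -1], [0, -0.25, 0, 0, -1], [0, -0.25, 0, 0, -1], [0, -0.25, 0, 0, -1], [0, -0.25, 0, 0, -1], [0, -0.25, 0, 0, -1], [0, -0.25, 0, 0, -1], [0, -0.25, 0, 0, -1], [0, -0.25, 0, 0, -1], [0, -0.25, 0, 0, -1], [0, -0.2, 0, 0, -1], [0, -0.1, 0, 0, -1]]]}}

```text
clock: 10.05
tcp_pos: [0.5035, -0.0686, 0.062]
orientation: [0.001, 0.032, 0.999, -0.0]
force: [0.8, 4.8, 6.5]
finger_gap: 0.0
grip_force: 0.0
```

Emit:
{"name": "carry_out", "arguments": {"commands": [[[0, -0.1, 0, 0, -1], [0, 0, 0, 0, -1], [0, 0, 0, 0, -1], [0, 0, 0, 0, -1]]]}}

```text
clock: 10.45
tcp_pos: [0.5024, -0.0727, 0.0608]
orientation: [-0.0, 0.031, 1.0, -0.0]
force: [1.0, 1.6, 1.5]
finger_gap: -0.0001
grip_force: 0.0
```

Run:
```python
from h import *
st(); c=grab('top','top4'); c=grab('side','side4')
a=cv2.imread('pics/top4.png')[120:250,190:380]; b=cv2.imread('pics/side4.png')[130:250,180:300]
o=np.zeros((390,570+390,3),np.uint8); a=cv2.resize(a,(570,390),interpolation=cv2.INTER_CUBIC); b=cv2.resize(b,(390,390),interpolation=cv2.INTER_CUBIC)
o=np.hstack([a,b])[:, :]; cv2.imwrite('pics/crop4.png',cv2.resize(o,(800,325)))
```

```text
t 10.45 tcp [ 0.5024 -0.0727  0.0608] plate [-0.0004 -0.0544] tool y ang 86.4 gap -0.0001 F [1.  1.6 1.5]
```

View pics/crop4.png

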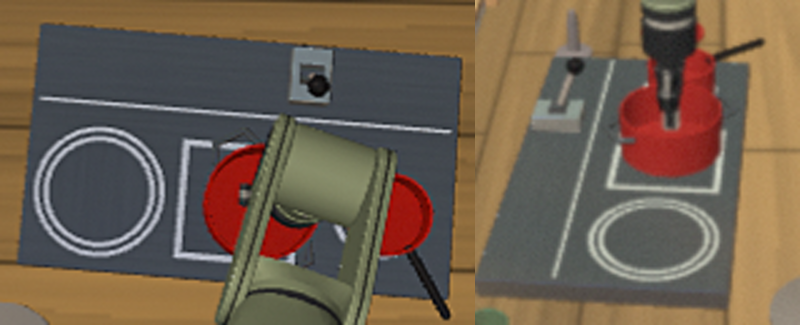

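The crop shows the pot inside the square outline and upright, with the pan still beyond it. I'll back off, lift, and go above the big lid.

Emit:
{"name": "carry_out", "arguments": {"commands": [[[0, 0.2, 0, 0, -1], [0, 0.2, 0, 0, -1], [0, 0, -0.4, 0, -1], [0, 0, -0.8, 0, -1], [0, 0, -0.8, 0, -1], [0, 0, -0.6, 0, -1], [0, 0.9, 0, 0, 1], [0, 0.95, 0, 0, 1], [0, 0.95, 0, 0, 1], [0.1, 0.95, 0, 0, 1], [0.3, 0.9, 0, 0, 1], [0.4, 0.9, 0, 0, 1]]]}}

```text
clock: 11.75
tcp_pos: [0.4809, 0.2293, 0.1908]
orientation: [0.0, 0.031, 1.0, -0.0]
force: [0.5, 0.1, 0.6]
finger_gap: 0.0845
grip_force: 0.0
```

Emit:
{"name": "carry_out", "arguments": {"commands": [[[0.05, 0.95, 0, 0, 1], [0.05, 0.95, 0, 0, 1], [0.05, 0.9, 0, 0, 1], [0, 0, 0, 0, 1], [0, 0, 0, 0, 1], [0, 0, 0, 0, 1]]]}}

```text
clock: 12.35
tcp_pos: [0.4823, 0.3663, 0.1905]
orientation: [-0.001, 0.032, 1.0, -0.001]
force: [0.8, -0.1, 0.2]
finger_gap: 0.0855
grip_force: 0.0
```

Run:
```python
from h import *
st(); c=grab('top','top5'); print('go',go(.491,.4165,.13))
im=np.array(c['pixels']).astype(float); red=((im[...,0]-im[...,1])>60).astype(np.uint8)
k,l,s,ce=cv2.connectedComponentsWithStats(red)
for i in range(1,k):
    if s[i,4]>80:
        cn=max(cv2.findContours((l==i).astype(np.uint8),0,1)[0],key=len); e=cv2.fitEllipse(cv2.convexHull(cn)); print(s[i],e[0],e[1],[P(onz(c,*e[0],z)).round(4) for z in(.073,.092)])
w=grab('wrist','w5'); im=np.array(w['pixels']);m=(im.max(2)<40).astype(np.uint8)
k,l,s,ce=cv2.connectedComponentsWithStats(m)
print([(s[i],ce[i]) for i in range(1,k) if s[i,4]>300])
```

```text
t 12.35 tcp [0.4823 0.3663 0.1905] plate [-0.048   0.3825] tool y ang 86.39 gap 0.0855 F [ 0.8 -0.1  0.2]
go [-0.10296992  1.02176713  1.21186462]
[ 271  177   48   48 1752] (294.40728759765625, 200.5972137451172) (46.71560287475586, 47.53144073486328) [array([-0.001 , -0.0247]), array([-0.0029, -0.0231])]
[142 181  28  16 233] (155.26043701171875, 187.9766082763672) (11.326375007629395, 29.864700317382812) [array([0.003 , 0.3984]), array([0.0011, 0.3934])]
[391 185  34  33 791] (407.7100524902344, 201.27764892578125) (32.756385803222656, 34.14091873168945) [array([ 0.0248, -0.3652]), array([ 0.0225, -0.3583])]
[328 189  35  33 916] (345.266845703125, 205.59014892578125) (33.0403938293457, 35.20660400390625) [array([-0.0036, -0.1788]), array([-0.0054, -0.1747])]
[153 206  17  17 177] (160.50115966796875, 212.84609985351562) (16.37903594970703, 18.285764694213867) [array([-0.0707,  0.3746]), array([-0.0715,  0.3701])]
[124 211  17  15 119] (132.65049743652344, 217.33447265625) (8.47757625579834, 20.050048828125) [array([-0.0909,  0.4563]), array([-0.0914,  0.4505])]
[(array([298, 168,  38,  40, 983], dtype=int32), array([314.38148525, 187.64089522])), (array([    0,   258,   512,   126, 21014], dtype=int32), array([253.34905301, 343.28100314]))]
```

View pics/w5.png

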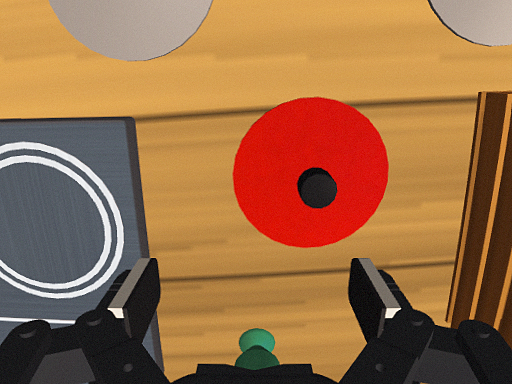

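The wrist view shows the big lid as a red disc at (310,172), with its knob top at (318,188). The egg cup is at (257,345). The top fit puts the pot about 23 mm past the square, because the knuckles touched the rim. I'll check the bias and push it back.

Run:
```python
from h import *
from scipy.optimize import least_squares
# synthetic check: silhouette of cylinder hull centre for pot/pan, solved for position
def sil(c,x,y,r,h):
    a=np.linspace(0,2*np.pi,120); pts=np.array([proj(c,[x+r*np.cos(t),y+r*np.sin(t),z]) for t in a for z in(.03,.03+h)],np.float32)
    hl=cv2.convexHull(pts)[:,0]; return hl.min(0),hl.max(0)
def solve(f,i0,r,h):
    c=load(f); im=np.array(c['pixels']).astype(float); red=((im[...,0]-im[...,1])>60).astype(np.uint8)
    k,l,s,ce=cv2.connectedComponentsWithStats(red); i=l[i0[1],i0[0]]; b=s[i]
    lo,hi=b[:2]-.5,b[:2]+b[2:4]-.5
    g=onz(c,*i0,.06)
    q=least_squares(lambda p:np.concatenate([sil(c,*p,r,h)[0]-lo,sil(c,*p,r,h)[1]-hi]),g[:2],diff_step=1e-3)
    print(f,P(q.x).round(4),q.fun.round(1))
solve('top0',(235,195),.07,.065);solve('top5',(294,200),.07,.065);solve('top0',(280,200),.05,.045);solve('top5',(345,205),.05,.045)
print(go(*W(-.001,-.023),.19))
```

```text
top0 [0.0028 0.17  ] [-0.1 -0.4  0.1  0.4]
top5 [-0.0013 -0.0241] [ 0.1  0.2 -0.1 -0.2]
top0 [0.0023 0.0097] [-0.2 -0.4  0.2  0.4]
top5 [-0.0007 -0.1812] [-0.4 -0.3  0.4  0.3]
[-0.94110014 -8.09676999  0.02272575]
```

Emit:
{"name": "carry_out", "arguments": {"commands": [[[-0.1, -0.9, 0, 0, -1], [-0.1, -0.9, 0, 0, -1], [-0.1, -0.9, 0, 0, -1], [-0.1, -0.9, 0, 0, -1], [-0.1, -0.9, 0, 0, -1], [-0.1, -0.9, 0, 0, -1], [-0.1, -0.9, 0, 0, -1], [-0.12, -0.9, 0, 0, -1], [-0.12, -0.9, 0, 0, -1], [0, 0, 0, 0, -1], [0, 0, 0, 0, -1]]]}}

```text
clock: 13.55
tcp_pos: [0.5039, -0.042, 0.1912]
orientation: [0.0, 0.034, 0.999, 0.0]
force: [0.2, 0.7, 0.5]
finger_gap: 0.0002
grip_force: 0.0
```

Run:
```python
from h import *
st(); print(go(*W(-.001,-.020),.066))
```

```text
t 13.55 tcp [ 0.5039 -0.042   0.1912] plate [-0.0008 -0.0237] tool y ang 86.11 gap 0.0002 F [0.2 0.7 0.5]
[0.00402456 0.07263965 2.50495694]
```

Emit:
{"name": "carry_out", "arguments": {"commands": [[[0, 0.04, 0.7, 0, -1], [0, 0, 0.7, 0, -1], [0, 0, 0.6, 0, -1], [0, 0, 0.3, 0, -1], [0, 0, 0.2, 0, -1], [0, 0.2, 0, 0, -1], [0, 0.2, 0, 0, -1], [0, 0.15, 0, 0, -1], [0, 0.15, 0, 0, -1], [0, 0.15, 0, 0, -1], [0, 0.1, 0, 0, -1], [0, 0, 0, 0, -1]]]}}

```text
clock: 14.75
tcp_pos: [0.5088, 0.0098, 0.0673]
orientation: [0.001, 0.031, 1.0, 0.0]
force: [0.2, -1.0, 6.2]
finger_gap: 0.0
grip_force: 2.1
```

Run:
```python
from h import *
st(); c=grab('top','top6')
for f in('top5','top6'):
    c=load(f);im=np.array(c['pixels']).astype(float); red=im[...,0]-im[...,1]
    for v in (197,200,203):
        row=red[v,255:285]; i=np.argmax(row>60); u=255+i-1+(60-row[i-1])/(row[i]-row[i-1]); print(f,P(onz(c,u,v,.095)))
```

```text
t 14.75 tcp [0.5088 0.0098 0.0673] plate [0.0008 0.0283] tool y ang 86.4 gap 0.0 F [ 0.2 -1.   6.2]
top5 [0.00190605 0.04717896]
top5 [-0.00710893  0.04749897]
top5 [-0.01600316  0.04650879]
top6 [nan nan]
top6 [-0.01864193  0.18876036]
top6 [-0.01704848  0.05930778]<stdin>:6: RuntimeWarning: divide by zero encountered in scalar divide
h.py:22: RuntimeWarning: invalid value encountered in scalar divide
  k=1+c['k1']*(a*a+b*b); a,b=x/k,y/k
```

Emit:
{"name": "carry_out", "arguments": {"commands": [[[0, 0.1, 0, 0, -1], [0, 0.1, 0, 0, -1], [0, 0.03, 0, 0, -1], [0, 0, 0, 0, -1], [0, 0, 0, 0, -1], [0, -0.2, 0, 0, -1], [0, -0.2, 0, 0, -1], [0, -0.2, -0.2, 0, -1], [0, 0, -0.7, 0, -1], [0, 0, -0.9, 0, -1], [0, 0, -0.7, 0, -1], [0, 0.9, 0, 0, 1]]]}}

```text
clock: 16.0
tcp_pos: [0.514, 0.0312, 0.1981]
orientation: [0.007, 0.035, 0.999, -0.002]
force: [0.3, 0.0, 0.5]
finger_gap: 0.0133
grip_force: 0.0
```

Emit:
{"name": "carry_out", "arguments": {"commands": [[[0.1, 0.95, 0, 0, 1], [0.1, 0.95, 0, 0, 1], [0.1, 0.95, 0, 0, 1], [0.1, 0.95, 0, 0, 1], [0.1, 0.95, 0, 0, 1], [0.1, 0.95, 0, 0, 1], [0.1, 0.95, 0, 0, 1], [0.1, 0.9, 0, 0, 1], [0, 0, 0, 0, 1], [0, 0, 0, 0, 1]]]}}

```text
clock: 17.0
tcp_pos: [0.4927, 0.415, 0.1907]
orientation: [-0.0, 0.031, 1.0, -0.001]
force: [0.3, -0.8, 0.1]
finger_gap: 0.0852
grip_force: 0.0
```

```bash
cat >> h.py <<'E'
from scipy.optimize import least_squares
def sil(c,x,y,r,h):
    a=np.linspace(0,2*np.pi,120); pts=np.array([proj(c,[x+r*np.cos(t),y+r*np.sin(t),z]) for t in a for z in(.03,.03+h)],np.float32)
    hl=cv2.convexHull(pts)[:,0]; return hl.min(0),hl.max(0)
def solve(f,i0,r,h):
    c=load(f); im=np.array(c['pixels']).astype(float); red=((im[...,0]-im[...,1])>60).astype(np.uint8)
    k,l,s,ce=cv2.connectedComponentsWithStats(red); i=l[i0[1],i0[0]]; b=s[i]
    lo,hi=b[:2]-.5,b[:2]+b[2:4]-.5
    g=onz(c,*i0,.06)
    q=least_squares(lambda p:np.concatenate([sil(c,*p,r,h)[0]-lo,sil(c,*p,r,h)[1]-hi]),g[:2],diff_step=1e-3)
    print(f,P(q.x).round(4),q.x.round(4),q.fun.round(1)); return q.x
E
python3 - <<'E'
from h import *
st(); grab('top','top7'); solve('top7',(290,200),.07,.065); solve('top7',(345,205),.05,.045)
for f in('w5','w7'):
    w=load(f) if f=='w5' else grab('wrist',f); im=np.array(w['pixels']);m=(im.max(2)<40).astype(np.uint8)
    k,l,s,ce=cv2.connectedComponentsWithStats(m)
    for i in range(1,k):
        if 300<s[i,4]<8000:print(f,s[i],ce[i],onz(w,*ce[i],.048))
    im=im.astype(float);red=((im[...,0]-im[...,1])>60).astype(np.uint8)
    cn=max(cv2.findContours(red,0,1)[0],key=cv2.contourArea); e=cv2.fitEllipse(cv2.convexHull(cn)); print('flange',e,onz(w,*e[0],.013))
E
```

```text
t 17.0 tcp [0.4927 0.415  0.1907] plate [-0.0407  0.4317] tool y ang 86.48 gap 0.0852 F [ 0.3 -0.8  0.1]
top7 [-0.0001 -0.001 ] [ 0.506  -0.0194] [-0.2  0.2  0.2 -0.2]
top7 [-0.0007 -0.1812] [ 0.4941 -0.1992] [-0.4 -0.3  0.4  0.3]
w5 [298 168  38  40 983] [314.38148525 187.64089522] [0.48748382 0.41575604 0.048     ]
flange ((310.07965087890625, 172.0796661376953), (149.43800354003906, 158.80117797851562), 60.41768264770508) [0.48355041 0.41773952 0.013     ]
w7 [ 242  160   36   40 1053] [258.95821462 179.49097816] [0.48787794 0.417918   0.048     ]
flange ((259.0084228515625, 164.53955078125), (153.92892456054688, 158.35508728027344), 86.2140121459961) [0.48377627 0.41868462 0.013     ]
```

The pot is now 1 mm from the square's centre. The pan is 6 mm from its ring's centre. I'll refine the lid and pot positions in both fixed views and work out the grasp shift.

Run:
```python
from h import *
grab('side','side7')
def S(f,i0,r,z0,z1,cols=(0,1,2,3)):
    c=load(f); im=np.array(c['pixels']).astype(float); red=(((im[...,0]-im[...,1])>60)&(im[...,1]<110)).astype(np.uint8)
    k,l,s,ce=cv2.connectedComponentsWithStats(red); b=s[l[i0[1],i0[0]]]; o=np.r_[b[:2]-.5,b[:2]+b[2:4]-.5]
    a=np.linspace(0,2*np.pi,120)
    def m(p):
        q=np.array([proj(c,[p[0]+r*np.cos(t),p[1]+r*np.sin(t),z]) for t in a for z in(z0,z1)]); return (np.r_[q.min(0),q.max(0)]-o)[list(cols)]
    q=least_squares(m,onz(c,*i0,(z0+z1)/2)[:2],diff_step=1e-3); print(f,b,q.x.round(4),q.fun.round(1))
S('top0',(140,190),.074,.008,.012); S('side0',(251,285),.074,.008,.012); S('top7',(290,200),.07,.03,.095); S('side7',(250,207),.07,.03,.095)
st(); print(go(.4905,.417,.046))
```

```text
top0 [ 124  181   47   46 1630] [0.4918 0.4187] [-0.1 -0.3  0.1  0.3]
side0 [ 226  261   51   38 1407] [0.4908 0.4214] [ 0.3 -0.1 -0.2  0.1]
top7 [ 264  176   47   48 1738] [ 0.506  -0.0194] [-0.2  0.2  0.2 -0.2]
side7 [     0      0    512    384 194939] [0.4783 0.2194] [ 235.2  200.7 -232.9 -140.2]
t 17.15 tcp [0.4934 0.4132 0.191 ] plate [-0.0399  0.43  ] tool y ang 86.28 gap 0.0855 F [-0.   0.9  0.4]
[0.06089415 0.07460591 2.89997591]
```

Emit:
{"name": "carry_out", "arguments": {"commands": [[[0.04, 0.05, 0.8, 0, 1], [0, 0.04, 0.8, 0, 1], [0, 0, 0.7, 0, 1], [0, 0, 0.4, 0, 1], [0, 0, 0.2, 0, 1], [0, 0, 0, 0, 1], [0, 0, 0, 0, 1], [0, 0, 0, 0, -1], [0, 0, 0, 0, -1], [0, 0, 0, 0, -1], [0, 0, 0, 0, -1], [0, 0, 0, 0, -1]]], "squeeze": 40}}

```text
clock: 18.35
tcp_pos: [0.4919, 0.4199, 0.0471]
orientation: [0.001, 0.031, 1.0, 0.0]
force: [-0.9, -0.2, 4.1]
finger_gap: 0.0302
grip_force: 40.2
```

Run:
```python
from h import *
st()
```

```text
t 18.35 tcp [0.4919 0.4199 0.0471] plate [-0.0418  0.4366] tool y ang 86.4 gap 0.0302 F [-0.9 -0.2  4.1]
```

Emit:
{"name": "carry_out", "arguments": {"commands": [[[0, 0, -0.3, 0, -1], [0, 0, -0.6, 0, -1], [0, 0, -0.8, 0, -1], [0, 0, -0.8, 0, -1], [0, 0, -0.5, 0, -1], [0, -0.2, 0, 0, -1], [-0.06, -0.5, 0, 0, -1], [-0.08, -0.7, 0, 0, -1], [-0.1, -0.8, 0, 0, -1], [-0.1, -0.8, 0, 0, -1], [-0.1, -0.8, 0, 0, -1], [-0.1, -0.8, 0, 0, -1]]]}}

```text
clock: 19.55
tcp_pos: [0.5016, 0.1859, 0.1935]
orientation: [-0.002, 0.031, 1.0, -0.001]
force: [1.0, 0.1, -1.3]
finger_gap: 0.0308
grip_force: 40.2
```

Emit:
{"name": "carry_out", "arguments": {"commands": [[[-0.1, -0.8, 0, 0, -1], [-0.1, -0.8, 0, 0, -1], [-0.1, -0.8, 0, 0, -1], [0, -0.7, 0, 0, -1], [0, -0.5, 0, 0, -1], [0, -0.3, 0, 0, -1], [0, -0.1, 0, 0, -1], [0, 0, 0, 0, -1], [0, 0, 0, 0, -1], [0, 0, 0, 0, -1]]]}}

```text
clock: 20.55
tcp_pos: [0.5061, -0.0111, 0.1959]
orientation: [-0.0, 0.031, 1.0, 0.0]
force: [0.0, -0.3, -2.2]
finger_gap: 0.0306
grip_force: 40.2
```

Run:
```python
from h import *
st(); print(go(.5062,-.0194,.160))
```

```text
t 20.55 tcp [ 0.5061 -0.0111  0.1959] plate [-0.0005  0.0073] tool y ang 86.48 gap 0.0306 F [ 0.  -0.3 -2.2]
[-0.01212595 -0.16609015  0.71880823]
```

Emit:
{"name": "carry_out", "arguments": {"commands": [[[0, -0.1, 0.2, 0, -1], [0, -0.06, 0.3, 0, -1], [0, 0, 0.3, 0, -1], [0, 0, 0.1, 0, -1], [0, 0, 0, 0, -1], [0, 0, 0, 0, -1], [0, 0, 0, 0, -1]]]}}

```text
clock: 21.25
tcp_pos: [0.5064, -0.0203, 0.152]
orientation: [0.001, 0.031, 1.0, -0.0]
force: [-0.2, 1.0, -2.1]
finger_gap: 0.0308
grip_force: 40.2
```

Run:
```python
from h import *
st(); print(go(.5064,-.0188,.134))
grab('top','top8');grab('side','side8')
a=cv2.imread('pics/top8.png')[150:250,230:350]; b=cv2.imread('pics/side8.png')[140:240,190:310]
cv2.imwrite('pics/crop8.png',cv2.resize(np.hstack([a,b]),(800,333),interpolation=cv2.INTER_CUBIC))
```

```text
t 21.25 tcp [ 0.5064 -0.0203  0.152 ] plate [ 0.0003 -0.0019] tool y ang 86.4 gap 0.0308 F [-0.2  1.  -2.1]
[0.00291065 0.02937995 0.35921553]
```

View pics/crop8.png

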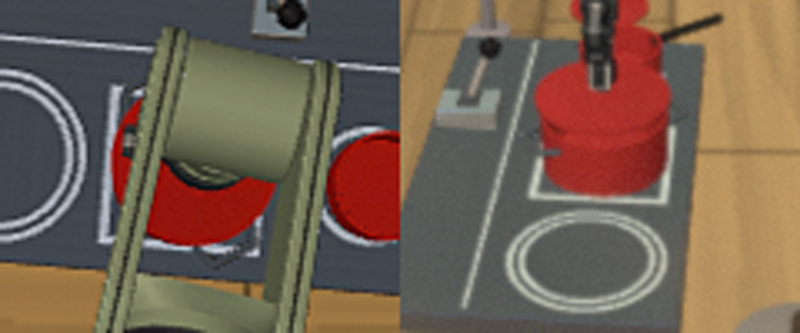

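In the side crop the lid (536–672) is centred over the pot wall (543–668) and level. I'll lower it slowly.

Emit:
{"name": "carry_out", "arguments": {"commands": [[[0, 0.02, 0.05, 0, -1], [0, 0, 0.05, 0, -1], [0, 0, 0.05, 0, -1], [0, 0, 0.04, 0, -1], [0, 0, 0.04, 0, -1], [0, 0, 0.04, 0, -1], [0, 0, 0, 0, -1], [0, 0, 0, 0, -1]]]}}

```text
clock: 22.15
tcp_pos: [0.5057, -0.0192, 0.1375]
orientation: [-0.0, 0.032, 1.0, 0.0]
force: [1.0, -0.6, -2.0]
finger_gap: 0.0312
grip_force: 40.2
```

The lid is about 4 mm into the mouth and still hanging free.

Emit:
{"name": "carry_out", "arguments": {"commands": [[[0, 0, 0.03, 0, -1], [0, 0, 0.02, 0, -1], [0, 0, 0.02, 0, -1], [0, 0, 0, 0, -1], [0, 0, 0, 0, -1], [0, 0, 0, 0, -1]]]}}

```text
clock: 22.75
tcp_pos: [0.5058, -0.0192, 0.1341]
orientation: [0.0, 0.032, 1.0, -0.0]
force: [-1.2, 0.2, -2.7]
finger_gap: 0.0306
grip_force: 40.5
```

Emit:
{"name": "carry_out", "arguments": {"commands": [[[0, 0, 0.02, 0, -1], [0, 0, 0.01, 0, -1], [0, 0, 0, 0, -1], [0, 0, 0, 0, -1]]]}}

```text
clock: 23.15
tcp_pos: [0.5058, -0.0192, 0.134]
orientation: [-0.0, 0.031, 1.0, -0.0]
force: [-3.5, 0.6, 6.9]
finger_gap: 0.0309
grip_force: 41.2
```

The lid is seated: the height matches and the force turned upward. I'll release and lift.

Emit:
{"name": "carry_out", "arguments": {"commands": [[[0, 0, 0, 0, -0.2], [0, 0, 0, 0, 0], [0, 0, 0, 0, 0.4], [0, 0, 0, 0, 0.4], [0, 0, 0, 0, 0.4], [0, 0, -0.2, 0, 0.4], [0, 0, -0.4, 0, 0.4], [0, 0, -0.7, 0, 0.4], [0, 0, -0.7, 0, 0.4], [0, 0, 0, 0, -1], [0, 0, 0, 0, -1], [0, 0, 0, 0, -1]]]}}

```text
clock: 24.35
tcp_pos: [0.505, -0.0191, 0.2318]
orientation: [-0.001, 0.032, 1.0, 0.0]
force: [-0.1, 0.3, -0.4]
finger_gap: 0.0164
grip_force: 0.0
```

Run:
```python
from h import *
st(); c=grab('top','top9'); grab('side','side9');grab('wrist','w9')
# lever ball tri from fresh views
t,s=load('top9'),load('side9')
for n,c,(u0,u1,v0,v1) in(('t',t,(305,330,145,165)),('s',s,(205,228,145,165))):
    im=np.array(c['pixels'])[v0:v1,u0:u1]; m=(im.max(2)<60); ys,xs=np.nonzero(m); print(n,m.sum(),xs.mean()+u0,ys.mean()+v0)
    if n=='t': a=(c,xs.mean()+u0,ys.mean()+v0)
    else: b=(c,xs.mean()+u0,ys.mean()+v0)
X,e=tri([a,b]); print(X,e,P(X))
b=cv2.imread('pics/side9.png')[140:240,190:310]; w=cv2.imread('pics/w9.png')
cv2.imwrite('pics/crop9.png',np.hstack([cv2.resize(b,(400,300),interpolation=cv2.INTER_CUBIC),cv2.resize(w,(400,300))]))
```

```text
t 24.35 tcp [ 0.505  -0.0191  0.2318] plate [-0.0012 -0.0007] tool y ang 86.39 gap 0.0164 F [-0.1  0.3 -0.4]
t 72 316.52777777777777 153.68055555555554
s 28 216.42857142857142 154.03571428571428
[ 0.63788551 -0.10181768  0.1241623 ] [0.0004, 0.0004] [ 0.13666111 -0.07498882]
```

View pics/crop9.png

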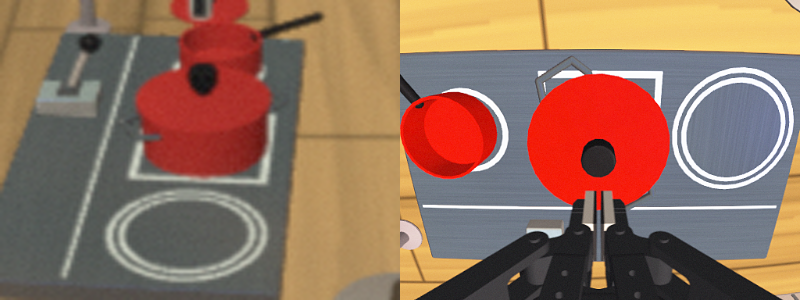

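The lid sits fully down and level, with its knob at (203,80) in the side crop and a concentric disc in the wrist view. The lever tip is at plate (0.137, -0.075), z 0.124. I'll go in front of it with the fingers shut.

Emit:
{"name": "carry_out", "arguments": {"commands": [[[-0.43, -0.37, 0, 0, -1], [-0.43, -0.37, 0, 0, -1], [-0.43, -0.37, 0, 0, -1], [-0.43, -0.37, 0, 0, -1], [0, 0, 0, 0, -1], [0, 0, 0.6, 0, -1], [0, 0, 0.7, 0, -1], [0, 0, 0.6, 0, -1], [0, 0, 0.22, 0, -1], [0, 0, 0, 0, -1], [0, 0, 0, 0, -1]]]}}

```text
clock: 25.6
tcp_pos: [0.5875, -0.0985, 0.1276]
orientation: [0.001, 0.031, 1.0, -0.0]
force: [0.5, -0.1, 0.3]
finger_gap: -0.0001
grip_force: 0.0
```

Run:
```python
from h import *
st(); print(go(*W(.187,-.075),.126))
```

```text
t 25.6 tcp [ 0.5875 -0.0985  0.1276] plate [ 0.0862 -0.0748] tool y ang 86.4 gap -0.0001 F [ 0.5 -0.1  0.3]
[-2.0164763  -0.00376879  0.03441828]
```

Emit:
{"name": "carry_out", "arguments": {"commands": [[[-0.25, 0, 0.02, 0, -1], [-0.2, 0, 0, 0, -1], [-0.2, 0, 0, 0, -1], [-0.2, 0, 0, 0, -1], [-0.2, 0, 0, 0, -1], [-0.2, 0, 0, 0, -1], [-0.2, 0, 0, 0, -1], [-0.2, 0, 0, 0, -1], [-0.2, 0, 0, 0, -1], [-0.12, 0, 0, 0, -1], [0, 0, 0, 0, -1], [0, 0, 0, 0, -1]]]}}

```text
clock: 26.8
tcp_pos: [0.6805, -0.1042, 0.1247]
orientation: [-0.007, 0.031, 0.999, 0.001]
force: [-14.8, 0.6, 6.5]
finger_gap: -0.0001
grip_force: 7.4
```

Run:
```python
from h import *
st(); s=grab('side','side10')
im=np.array(s['pixels'])[140:175,180:228]
for m in (im.max(2)<60,):
    k,l,q,ce=cv2.connectedComponentsWithStats(m.astype(np.uint8))
    for i in range(1,k):
        if q[i,4]>8: u,v=ce[i]+[180,140]; print(q[i],u,v,P(onz(s,u,v,.122)))
```

```text
t 26.8 tcp [ 0.6805 -0.1042  0.1247] plate [ 0.1794 -0.0747] tool y ang 86.4 gap -0.0001 F [-14.8   0.6   6.5]
[ 17   0  12  18 112] 202.76785714285714 148.72321428571428 [ 0.19639481 -0.11499238]
```

There is 15 N of resistance, probably the stop. I'll back off, lift and look.

Emit:
{"name": "carry_out", "arguments": {"commands": [[[0.3, 0, 0, 0, -1], [0.5, 0, 0, 0, -1], [0.5, 0, -0.2, 0, -1], [0.2, 0, -0.8, 0, -1], [0, 0, -0.8, 0, -1], [0.6, 0, -0.4, 0, -1], [0.6, 0, 0, 0, -1], [0.6, 0, 0, 0, -1], [0, 0, 0, 0, -1], [0, 0, 0, 0, -1]]]}}

```text
clock: 27.85
tcp_pos: [0.5212, -0.0945, 0.2363]
orientation: [0.001, 0.032, 0.999, -0.0]
force: [0.6, 0.0, -0.2]
finger_gap: 0.0
grip_force: 0.0
```

Run:
```python
from h import *
st(); t=grab('top','top11'); s=grab('side','side11')
a=cv2.imread('pics/top11.png')[125:245,230:430]; b=cv2.imread('pics/side11.png')[120:240,170:290]
cv2.imwrite('pics/crop11.png',np.hstack([cv2.resize(a,(500,300),interpolation=cv2.INTER_CUBIC),cv2.resize(b,(300,300),interpolation=cv2.INTER_CUBIC)]))
for n,c,(u0,u1,v0,v1) in(('t',t,(300,330,130,165)),('s',s,(185,228,140,165))):
    im=np.array(c['pixels'])[v0:v1,u0:u1]; k,l,q,ce=cv2.connectedComponentsWithStats((im.max(2)<60).astype(np.uint8))
    for i in range(1,k):
        if q[i,4]>8: u,v=ce[i]+[u0,v0]; print(n,q[i],u,v,P(onz(c,u,v,.122)))
solve('top11',(345,205),.05,.045)
```

```text
t 27.85 tcp [ 0.5212 -0.0945  0.2363] plate [ 0.0197 -0.075 ] tool y ang 86.37 gap 0.0 F [ 0.6  0.  -0.2]
t [15  0  8  7 44] 318.27272727272725 132.4318181818182 [ 0.20149698 -0.07610026]
t [26 10  4 12 12] 327.6666666666667 145.5 [ 0.16455874 -0.10625539]
t [10 15 12 20 54] 315.6296296296296 154.44444444444446 [ 0.13503842 -0.07278395]
s [12 12  5  5 20] 198.75 154.25 [ 0.20380785 -0.07268827]
top11 [-0.008  -0.1676] [ 0.4877 -0.1851] [-4.9 -2.3  4.7  2.3]
```

View pics/crop11.png

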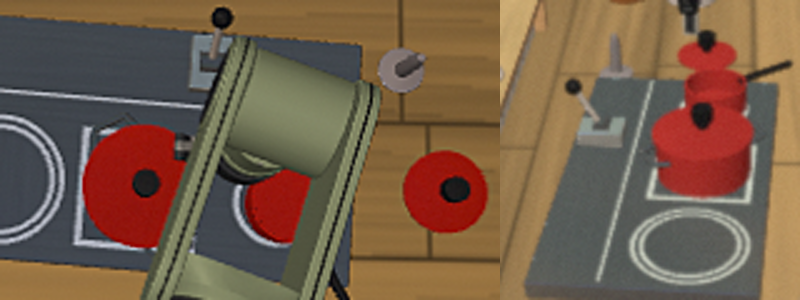

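Run:
```python
from h import *
def ball(c,u0,u1,v0,v1):
    im=np.array(c['pixels'])[v0:v1,u0:u1].max(2); k,l,q,ce=cv2.connectedComponentsWithStats((im<75).astype(np.uint8)); i=1+np.argmax(q[1:,4]); print(q[i]); return (c,*(ce[i]+[u0,v0]))
r=[]
for n,tr,sr in(('9',(308,328,146,162),(208,226,146,162)),('11',(310,327,122,138),(190,208,146,160))):
    X,e=tri([ball(load('top'+n),*tr),ball(load('side'+n),*sr)]); p=P(X); print(n,p,X[2],e); r.append((p[0],X[2]))
d=np.array(r); print('travel',d[1]-d[0])
for th0 in np.arange(0,.16,.03):
    s=np.sin(th0-.5)+(d[1,0]-d[0,0])/.08; print(th0,.5+np.arcsin(s), 'dz', .08*(np.sqrt(1-s*s)-np.cos(th0-.5)))
```

```text
[  2   0  14  15 108]
[ 5  5  8  7 39]
9 [ 0.13787516 -0.07311452] 0.12567880112290727 [0.0024, 0.0024]
[ 5  6  8  9 59]
[ 6  6  6  6 26]
11 [ 0.20433971 -0.0768045 ] 0.1197396102793556 [0.0003, 0.0003]
travel [ 0.06646455 -0.00593919]
0.0 0.8590460672359612 dz 0.0046919905473894645
0.03 0.8875492380475902 dz 0.0027415795538397437
0.06 0.9168337695929172 dz 0.0007699009295312198
0.09 0.946928209101634 dz -0.001227347812572539
0.12 0.9778672177361047 dz -0.003254948517702747
0.15 1.0096926910446689 dz -0.005318258013976154
```

The lever's tip dropped by 5.9 mm over its travel and met 15 N where 1 N moves it, so it is at the far stop (about 1.0 rad). The robot is clear of everything.

```bash
python3 -c "
from bench import bot
print(bot.job_done())"
```

```text
the job is handed in; nothing more can be done
None
```

I handed the job in at about 28 s of the 72 s; no verdict came back, but by my measurements the pan is about 6 mm from its ring's centre, the pot about 1 mm from the square's centre, the lid seated level, and the lever at its far stop (about 1.0 rad, inferred from the push force and tip position).

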